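Swing out and latch the folding crank, then clamp the pipe

TASK

Clamp the flanged pipe that lies in the V-saddles of the inclined screw clamp. The crank handle is folded down onto the handwheel and the wheel is locked while it is: swing the handle out until its latch pin snaps in, then crank the wheel clockwise (seen from the handle's side) until the ram holds the pipe firmly, turning by feel and without forcing it because the pipe wall is thin. Let go of the crank and leave it latched out; do not disturb the other things on the bench.

Things in the scene. Friction and masses are not known exactly. Their poses are not given: they have to be found in the camera images.
- wheel_centre (a point): Centre of the handwheel's flat upper face, 182 mm above the bench; does not turn with the wheel. Its z axis is the screw axis and points out of the wheel, up and towards the operator, 28 degrees from vertical; x lies in the wheel's face and points up the slope, away from the operator; y is level. Wheel: solid disc 100 mm across, 10 mm thick, rim 4 mm proud, hub nut 24 mm wide, 4 mm high.
- clamp: Bedplate of the inclined screw clamp, 235 x 250 x 12 mm, bolted down; origin on the bench straight under wheel_centre, x to the back. A pillar carries the screw head, at 28 degrees.
- head: Screw head, same frame as wheel_centre. A sheet-metal spatter shield 166 mm wide is fixed behind the wheel, parallel to the screw axis: in this frame the plane x = 120 mm, from z = -35 to z = 190 mm. It leans over the wheel and bars a tool that comes straight down; come along the screw axis instead.
- handle_hinge (a point): Hinge pin of the folding crank handle, in a fork (24 mm wide, 34 mm high) on the wheel: 42 mm from the screw axis, 24 mm above the wheel's face. With the wheel at 0 it lies at x = -42, y = 0, z = 24 mm in the frame of wheel_centre (the lower side, nearest the operator), the pin parallel to that y axis.
- grip_mid (a point): Middle of the handle's black plastic grip, on its centre line, 70 mm from the hinge; x axis along the handle, away from the hinge. The grip is round, 21 mm thick, from 31 to 111 mm from the hinge, and spins freely on its shank. Folded, the handle lies parallel to the wheel's face across its centre with 13 mm of free height under the grip; swung out it is parallel to the screw axis.
- handle (a joint): Swing of the folding handle about its hinge, rad: 0 folded flat over the wheel, 1.57 square to the wheel and latched, stop at 1.60. It starts at 0 to 0.35 and stays where it is left (friction about 0.1 N m); latched, it still has some springy play (it may read 1.4 to 1.6) and cannot fold.
- latch_pin (a joint): Travel of the sprung latch pin under the hinge fork, m: near 0 while the handle's cam holds it down, its foot then standing in a notch of the fixed toothed ring and locking the wheel (within 0.1 rad); it snaps up to 0.008 by itself once the handle is swung out past about 1.4 to 1.5, which locks the handle out and frees the wheel.
- wheel (a joint): Turn of the handwheel, rad, 0 at the start, growing clockwise as seen from the handle's side (from above), which drives the ram out: the hinge goes from -x towards +y of wheel_centre. Screw friction 0.25 N m: 4 to 6 N at the handle. It needs about 3.5 to 6 rad to reach the pipe.
- ram: Round steel ram on the screw axis with a flat 32 mm foot that presses on the pipe; origin at the middle of the foot's face, z axis as wheel_centre. It advances 18 mm for each turn of the wheel and does not turn. The screw holds by friction when the crank is let go. 12 N along the crank's circle gives about 90 N at the ram, 8 N about 30 N, 25 N about 280 N.
- saddle: Steel block with two V-saddles, square to the ram, that carry the pipe; fixed. It has been set up to 7 mm nearer or farther along the bedplate's slots, so the ram's travel to the pipe differs.
- pipe: Stainless pipe 27 mm thick and 352 mm long with a 90 mm flange on its +y end, about 0.9 kg, lying loose in the two V-saddles. Origin 45 mm below the pipe's centre line, half-way along it; y axis along the pipe.
- pipe_clamped (a point): A point on the pipe's centre line near where the ram's foot meets it.
- tee: Bystander: larger pipe tee, 52 x 60 x 36 mm, lying left of the clamp.
- tee_small: Bystander: smaller pipe tee, 47 x 60 x 28 mm, lying left of the clamp.
- nut: Bystander: large hexagon nut, 41 mm across, 19 mm high, lying right of the clamp.
- bolt: Bystander: hexagon bolt, 71 mm long, 24 mm head, lying in front of the clamp.

How it is judged:
By the outcome, as a careful person would: the job done as asked, in the order asked, and still so for the second after the job is handed in, with the robot touching nothing.
It also fails if it takes over 61 s, if anything falls off the work surface, if the arm or the gripper's body presses on something with over 40 N, if the wrist force passes 120 N, or if a joint passes its speed limit or range.

ROBOT

A 7-joint arm with a two-finger parallel gripper is mounted at the origin on a cart in front of the work surface, level with it; the furniture and walls round the work are solid. World frame = base frame: x ahead of the robot, y to its left, z up, the work surface at z = 0. Lengths are in mm, angles in rad, forces in N, time in s.
With the tool pointing down it reaches from about 425 to 875 mm from the base axis. Payload 4.7 kg.
Tool frame: the origin (TCP) lies on the centre line of the jaws, within the pads' length; the fingertips stand 22 mm ahead of it and the grasp point (between the pads) lies 3 mm ahead of it; z points along the fingers, y is the direction in which the jaws open and shut (so a half turn about z gives the same grasp; the last joint's range is limited). The gripper opens to 85 mm and grips with 20 to 120 N. Pads are 22 mm wide; open, the fingers measure 114 mm over their backs; the gripper's body (76 mm by 85 mm) begins 54 mm behind the grasp point. The pads swing forward as they close: fully open they stand 13 mm farther back than shut.
Start: joints at [-1.1, 0.321, -0.07, 1.45, 0.023, 1.371, -0.057], TCP at [286.728, 583.361, 253.349] pointing down, gripper open.
Joint ranges: [-2.86, 2.86], [-0.3, 2.09], [-1.38, 1.24], [0.06, 2.45], [-1.56, 4.7], [0.09, 2.05], [-2.69, 2.69]. Speed limits (rad/s): [2.57, 2.57, 3.14, 3.14, 3.14, 3.14, 3.14].

INTERFACE

Orientations are given as a unit quaternion [x, y, z, w].
In Python, from workcell import arm, eyes, workorder gives the robot as it stands. The module is installed in compiled form; this text tells all that it offers.
- The arm moves only by the tool drive_tool, never from a script. Its argument "moves" is a list of rows, each a list of 7 numbers: the shift along the tool's x, y, z in cm, then the turn, a rotation vector about the tool's x, y, z in rad, then the finger opening in cm, from 0 to 8.54. A call has exactly 5 rows; each row shifts and turns the pose as measured when the row begins, along the tool's axes as they then stand; what a row does not reach is not made up. A row lasts 1/8 s, in which the tool goes at most 62.5 mm and 10.7 degrees, less where a joint would pass 70% of its speed; a pose out of reach is approached as far as the arm can. A call with a gripper value outside its range is refused whole. The fingers move at their own pace and stop on an object; "squeeze" is the grip in N (left out, the last holds). Time passes only in rows, so rows that do not move let the fingers close, or fill a call up. It gives the time, the measured TCP pose, the force and the opening at its end, in the units of the state.
- arm.observe(): the state, without advancing time (a new reading comes with each control period).
- eyes.grab_frame(name): name is "scene" or "top" or "wrist"; returns (picture, depth): 384x512x3 uint8, red, green, blue; 384x512 float32, mm along the optical axis (not along the pixel's ray), 0 where there is no reading.
- eyes.get_calibration(name): a dict with "mtx" (3x3 intrinsics, pixels), "k1" (the pictures are not rectified: a ray, as slopes to the right and down, at radius r is drawn at 1 + k1 r^2 times it, then the intrinsics apply), "R" (3x3) and "t" (3): a world point X has camera coordinates R X + t. Camera axes: x right, y down, z forward; pixel columns grow to the right and rows downward; lengths in mm; the calibration is good to about 2 mm. A picture is of the moment at which its call begins: read the wrist's pose just before it. get_calibration takes no time and is no camera call; for the wrist camera it gives the pose at the moment of the call.
- workorder.job_done(): hands the job in, once; it reports no verdict.
Trained networks look in the newest picture that a camera, given by its name, has taken for a name from the list of things; names that differ only in an ending like _2 or _b are one class to them, and where a whole thing is asked for, a point or a joint stands for the part that bears it (a point fixed in the world has none). Each returns a list of dicts, best first, with "score" (0 to 1); they miss things now and then, are a little off and sometimes report something else, mostly with a low value. They report only what shows in the picture. A call takes as long as a camera call.
- eyes.boxes_of(target, camera): "bbox" ([centre column, centre row, width, height] in pixels, round what is visible of it).
- eyes.regions_of(target, camera): "region" (384x512 bool, what is visible of it) and "bbox" ([centre column, centre row, width, height] in pixels, round what is visible of it).
- eyes.tip_of(target, camera): "uv" ([column, row] in pixels: a listed point, or the origin of a listed thing).
The state is a dict: "clock": time; "joint_positions": joint angles; "joint_velocities": joint speeds; "joint_torque": joint torques, N m; "eef_pos": TCP position; "eef_rot": TCP orientation; "contact_force": force on the tool from outside, world axes, zero at the start; "torque": the same for the moment, N m; "opening": opening from 0.0 (shut) to 1.0 (fully open).
Only numpy, scipy, OpenCV 4.12 (cv2) and the standard library are available. Lean on these libraries where they do the work, as an engineer would, in place of code of your own. Each camera call takes 0.05 s, during which the arm holds its last target.

## Working session

There is one attempt and no reset: what is moved stays moved. The work goes in short steps, Python scripts to look and compute and a tool call to move; the robot and the scene stay as the last step left them, time stands still between calls to the robot, and variables do not carry over. Pictures are saved under pics/ and viewed, and the job is handed in when it is done.

Besides the shell and the picture viewer there is one more tool, called after "Call:" as name(argument=value, ...) on one line, values as JSON. drive_tool: Moves the arm, as the interface text tells. Its arguments: {"type":"object","properties":{"moves":{"type":"array"},"squeeze":{"type":"number"}},"required":["moves"]}

```bash
mkdir -p pics; cat > h.py <<'E'
import numpy as np, cv2
from workcell import arm, eyes, workorder
from scipy.spatial.transform import Rotation as R
def und(uv,c):
    m=np.array(c["mtx"]);d=np.array([(uv[0]-m[0,2])/m[0,0],(uv[1]-m[1,2])/m[1,1]]);s=d.copy()
    for _ in range(20): s=d/(1+c["k1"]*(s@s))
    return s
def ray(uv,c):
    s=und(uv,c);Rm=np.array(c["R"]);t=np.array(c["t"])
    return -Rm.T@t, Rm.T@np.array([s[0],s[1],1.])
def pt(uv,z,c):
    o,d=ray(uv,c); return o+d*z
def proj(X,c):
    p=np.array(c["R"])@np.array(X)+np.array(c["t"]);s=p[:2]/p[2];s=s*(1+c["k1"]*(s@s));m=np.array(c["mtx"])
    return np.array([m[0,0]*s[0]+m[0,2],m[1,1]*s[1]+m[1,2]])
def tri(obs):
    A=np.zeros((3,3));b=np.zeros(3)
    for uv,c in obs:
        o,d=ray(uv,c);d=d/np.linalg.norm(d);P=np.eye(3)-np.outer(d,d);A+=P;b+=P@o
    X=np.linalg.solve(A,b); return X,[np.round(proj(X,c)-uv,1) for uv,c in obs]
def save(n,img): cv2.imwrite("pics/"+n,img[:,:,::-1])
E
python3 - <<'E'
from h import *
np.set_printoptions(precision=2,suppress=True)
print(arm.observe())
for cam in ["scene","top"]:
    p,d=eyes.grab_frame(cam);c=eyes.get_calibration(cam);save(cam+"0.png",p);np.save(cam+"0.npy",d)
    print(cam,c)
    for t in ["wheel_centre","handle_hinge","grip_mid","pipe_clamped"]:
        for r in eyes.tip_of(t,cam)[:2]:
            uv=r["uv"];z=d[int(round(uv[1])),int(round(uv[0]))]
            print(cam,t,np.round(uv,1),r["score"],z,pt(uv,z,c))
E
```

```text
{'clock': 0.0, 'joint_positions': array([-1.1 ,  0.32, -0.07,  1.45,  0.02,  1.37, -0.06]), 'joint_velocities': array([-0., -0., -0.,  0., -0., -0.,  0.]), 'joint_torque': array([  0.  , -49.36,  -0.38, -31.43,   0.01,   0.01,  -0.  ]), 'eef_pos': array([286.54, 582.87, 252.2 ]), 'eef_rot': array([ 0.23,  0.97, -0.  , -0.  ]), 'contact_force': array([-0.4 , -0.07, -0.64]), 'torque': array([-0.02,  0.04,  0.05]), 'opening': 1.0033460659958138}
scene {'mtx': array([[415.37,   0.  , 257.06],
       [  0.  , 415.37, 198.61],
       [  0.  ,   0.  ,   1.  ]]), 'k1': -0.11403511389427534, 'R': array([[-0.57, -0.82,  0.  ],
       [-0.64,  0.44, -0.63],
       [ 0.52, -0.36, -0.78]]), 't': array([397.93, 508.04, 900.29])}
scene wheel_centre [282.1 180.8] 0.81 1115.3232 [654.63 -53.47 182.24]
scene wheel_centre [211.4 223.5] 0.59 1214.2919 [743.73 129.06  28.89]
scene handle_hinge [298.3 192.6] 0.63 1077.3411 [591.7  -58.04 191.54]
scene handle_hinge [273.7 189.4] 0.36 1102.7802 [646.47 -19.62 177.21]
scene grip_mid [288.6 170.1] 0.53 1068.3103 [638.72 -59.22 234.89]
scene pipe_clamped [275.9 193.3] 0.81 1100.572 [635.42 -18.92 172.4 ]
scene pipe_clamped [269.  198.9] 0.4 1278.5433 [725.12 -65.9   24.68]
top {'mtx': array([[348.04,   0.  , 258.82],
       [  0.  , 348.04, 191.13],
       [  0.  ,   0.  ,   1.  ]]), 'k1': -0.014362492126606142, 'R': array([[ 0.06, -1.  , -0.  ],
       [-0.97, -0.06, -0.25],
       [ 0.25,  0.02, -0.97]]), 't': array([ -7.07, 681.15, 824.8 ])}
top wheel_centre [299.8 197.6] 0.72 750.7224 [633.04 -57.16 236.09]
top handle_hinge [295.2 217.6] 0.96 785.80206 [596.96 -53.05 190.81]
top grip_mid [302.8 191.8] 0.82 740.82697 [643.05 -61.8  248.76]
```

View pics/scene0.png

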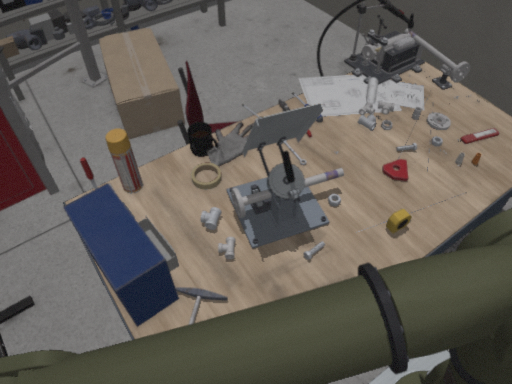

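View pics/top0.png

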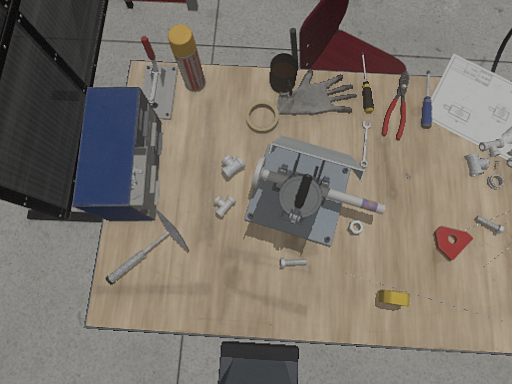

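```bash
python3 - <<'E'
from h import *
np.set_printoptions(precision=2,suppress=True)
cs,ct=eyes.get_calibration("scene"),eyes.get_calibration("top")
for n,a,b in [("wc",[282.1,180.8],[299.8,197.6]),("hinge",[298.3,192.6],[295.2,217.6]),("grip",[288.6,170.1],[302.8,191.8])]:
    print(n,tri([(a,cs),(b,ct)]))
E
```

```text
wc (array([651.44, -58.91, 179.53]), [array([2.3, 0.5]), array([-1.7, -2.1])])
hinge (array([593.87, -55.2 , 192.66]), [array([-1.3, -0.3]), array([1. , 1.3])])
grip (array([648.53, -65.76, 222.84]), [array([-0.6, -0.2]), array([0.4, 0.6])])
```

The scene picture shows the clamp at about (285,185) and the top picture shows it at about (300,195). The black handle is folded over the wheel, and the shield stands behind it. I'll plan an approach along the screw axis for a close wrist view.

```bash
cat >> h.py <<'E'
def frame(yaw):
    a=np.radians(28);c,s=np.cos(yaw),np.sin(yaw);h=np.array([c,s,0])
    x=np.cos(a)*h+np.array([0,0,np.sin(a)]);z=-np.sin(a)*h+np.array([0,0,np.cos(a)]);y=np.cross(z,x)
    return np.stack([x,y,z],1)
def toolR(W): return np.stack([-W[:,0],W[:,1],-W[:,2]],1)
def plan(p0,R0,p1,R1,n):
    """n equal rows in tool axes"""
    dr=R.from_matrix(R0.T@R1).as_rotvec()
    rows=[];p=p0.copy();Rc=R0.copy()
    for i in range(n):
        d=(p1-p0)/n
        rows.append(np.r_[Rc.T@d/10,dr/n]);p=p+d;Rc=Rc@R.from_rotvec(dr/n).as_matrix()
    return np.array(rows)
def now():
    s=arm.observe();return s["eef_pos"],R.from_quat(s["eef_rot"]).as_matrix(),s
E
python3 - <<'E'
from h import *
np.set_printoptions(precision=3,suppress=True)
W=frame(np.radians(-12));wc=np.array([650,-58,182.])
p,Rm,s=now()
t=wc+W@[0,0,230.]
print(t);print(plan(p,Rm,t,toolR(W),15))
E
```

```text
[544.381 -35.55  385.078]
[[-3.361 -2.945 -0.878 -0.004 -0.032 -0.016]
 [-3.34  -2.996 -0.782 -0.004 -0.032 -0.016]
 [-3.315 -3.047 -0.686 -0.004 -0.032 -0.016]
 [-3.286 -3.098 -0.591 -0.004 -0.032 -0.016]
 [-3.254 -3.148 -0.498 -0.004 -0.032 -0.016]
 [-3.217 -3.199 -0.406 -0.004 -0.032 -0.016]
 [-3.176 -3.249 -0.315 -0.004 -0.032 -0.016]
 [-3.132 -3.299 -0.226 -0.004 -0.032 -0.016]
 [-3.085 -3.348 -0.139 -0.004 -0.032 -0.016]
 [-3.033 -3.397 -0.053 -0.004 -0.032 -0.016]
 [-2.978 -3.446  0.03  -0.004 -0.032 -0.016]
 [-2.92  -3.494  0.112 -0.004 -0.032 -0.016]
 [-2.858 -3.541  0.191 -0.004 -0.032 -0.016]
 [-2.793 -3.588  0.269 -0.004 -0.032 -0.016]
 [-2.725 -3.634  0.343 -0.004 -0.032 -0.016]]
```

Call:
drive_tool(moves=[[-3.4, -2.9, -1.5, 0, 0, 0, 8.5], [-3.3, -3.0, -1.5, 0, -0.04, -0.02, 8.5], [-3.3, -3.0, -1.4, 0, -0.04, -0.02, 8.5], [-3.3, -3.1, -1.2, 0, -0.04, -0.02, 8.5], [-3.3, -3.1, -0.8, 0, -0.04, -0.02, 8.5]])

```text
clock: 1.12
eef_pos: [372.4, 374.6, 325.7]
eef_rot: [0.183, 0.98, -0.019, 0.079]
contact_force: [0.1, -0.2, -0.1]
opening: 0.996
```

Call:
drive_tool(moves=[[-3.3, -3.2, -0.4, 0, -0.04, -0.02, 8.5], [-3.2, -3.2, -0.3, 0, -0.04, -0.02, 8.5], [-3.2, -3.3, -0.2, 0, -0.04, -0.02, 8.5], [-3.1, -3.3, -0.1, 0, -0.04, -0.02, 8.5], [-3.0, -3.4, 0, 0, -0.04, -0.02, 8.5]])

```text
clock: 1.75
eef_pos: [464.9, 164.0, 379.8]
eef_rot: [0.129, 0.974, -0.04, 0.18]
contact_force: [0.4, -0.8, 0.1]
opening: 0.996
```

```bash
python3 - <<'E'
from h import *
np.set_printoptions(precision=3,suppress=True)
W=frame(np.radians(-12));wc=np.array([650,-58,182.])
p,Rm,s=now();print(p,s["clock"],s["joint_positions"])
t=wc+W@[0,0,230.]
print(plan(p,Rm,t,toolR(W),5))
E
```

```text
[464.942 164.039 379.759] 1.75 [-0.812 -0.245  0.174  1.828  0.358  1.358  0.627]
[[-2.419 -3.426  0.94  -0.011 -0.024 -0.008]
 [-2.368 -3.456  0.96  -0.011 -0.024 -0.008]
 [-2.315 -3.486  0.979 -0.011 -0.024 -0.008]
 [-2.263 -3.516  0.996 -0.011 -0.024 -0.008]
 [-2.209 -3.545  1.011 -0.011 -0.024 -0.008]]
```

Call:
drive_tool(moves=[[-2.5, -3.5, 1.0, -0.01, -0.03, -0.01, 8.5], [-2.5, -3.5, 1.0, -0.01, -0.03, -0.01, 8.5], [-2.4, -3.6, 1.0, -0.01, -0.03, -0.01, 8.5], [-2.3, -3.6, 1.0, -0.01, -0.03, -0.01, 8.5], [-2.2, -3.6, 1.0, -0.01, -0.02, -0.01, 8.5]])

```text
clock: 2.38
eef_pos: [547.5, -41.8, 389.4]
eef_rot: [0.096, 0.963, -0.028, 0.251]
contact_force: [0.3, 0.6, 0.6]
opening: 0.994
```

```bash
python3 - <<'E'
from h import *
np.set_printoptions(precision=2,suppress=True)
p,Rm,s=now();print(p,s["eef_rot"],s["joint_positions"])
cam="wrist";c=eyes.get_calibration(cam);q,d=eyes.grab_frame(cam);save("wrist1.png",q);np.save("wrist1.npy",d);print("cam at",-c["R"].T@c["t"], c["R"],Rm.T@(-c["R"].T@c["t"]-p))
import pickle;pickle.dump(c,open("wrist1.pkl","wb"))
for t in ["wheel_centre","handle_hinge","grip_mid","pipe_clamped"]:
    for r in eyes.tip_of(t,cam)[:2]:
        uv=r["uv"];z=d[int(round(uv[1])),int(round(uv[0]))]
        print(cam,t,np.round(uv,1),r["score"],z,pt(uv,z,c))
E
```

```text
[547.53 -41.79 389.39] [ 0.1   0.96 -0.03  0.25] [-0.24 -0.29  0.15  1.88  0.21  1.06  1.23]
cam at [421.67 -15.09 454.74] [[ 0.2   0.98 -0.01]
 [ 0.66 -0.13  0.74]
 [ 0.72 -0.15 -0.67]] [  80.18    0.6  -119.97]
wrist wheel_centre [259.1 146.2] 0.66 312.27805 [621.36 -54.29 214.47]
wrist wheel_centre [133.5  66.1] 0.25 480.74713 [ 617.06 -237.01    0.89]
wrist handle_hinge [263.7 111.8] 0.92 311.21597 [600.42 -45.81 191.7 ]
wrist handle_hinge [251.5 180.6] 0.18 309.3655 [639.08 -64.92 240.17]
wrist grip_mid [254.6 184.9] 0.79 308.73807 [641.83 -62.54 243.51]
```

View pics/wrist1.png

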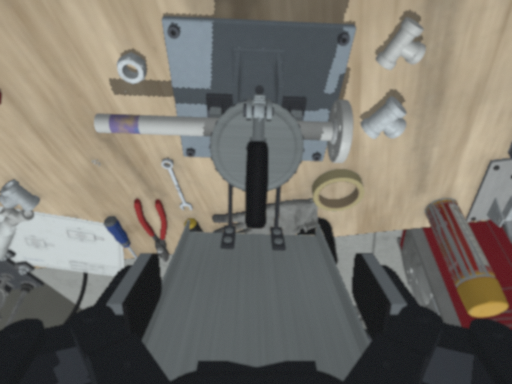

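The wrist view is upside down: the hinge fork is near (258,105), the grip runs from (257,143) to (256,228), and the wheel disc is centred near (257,147). Next I'll fit the wheel from depth.

```bash
python3 - <<'E'
from h import *
import pickle
np.set_printoptions(precision=2,suppress=True)
c=pickle.load(open("wrist1.pkl","rb"));d=np.load("wrist1.npy")
P=[];UV=[]
for v in range(85,260):
    for u in range(190,320):
        if d[v,u]>0: P.append(pt((u,v),d[v,u],c));UV.append((u,v))
P=np.array(P);UV=np.array(UV)
W=frame(np.radians(-12));wc=np.array([650,-58,182.])
L=(P-wc)@W
sel=(abs(L[:,2])<15)&(np.hypot(L[:,0],L[:,1])<60)
Q=P[sel]
# RANSAC plane
rng=np.random.default_rng(0);best=0
for _ in range(500):
    a=Q[rng.choice(len(Q),3,False)];n=np.cross(a[1]-a[0],a[2]-a[0]);
    if np.linalg.norm(n)<1:continue
    n/=np.linalg.norm(n);i=abs((Q-a[0])@n)<1.2
    if i.sum()>best: best=i.sum();I=i
m=Q[I].mean(0);n=np.linalg.svd(Q[I]-m)[2][2];n*=np.sign(n[2])
print(len(Q),best,m,n,"tilt",np.degrees(np.arccos(n[2])),"yaw",np.degrees(np.arctan2(-n[1],-n[0])), "resid",((Q[I]-m)@n).std())
L=(Q[I]-wc)@W
print(L.min(0),L.max(0),np.median(L,0))
# grip points: higher than z 28
G=(P-wc)@W
g=(G[:,2]>25)&(np.abs(G[:,1])<30)&(G[:,0]>-20)&(G[:,0]<90)
GG=G[g];print(len(GG))
for x in range(-20,90,8):
    k=GG[(GG[:,0]>=x)&(GG[:,0]<x+8)]
    if len(k): print(x,len(k),np.median(k[:,1]),k[:,1].min(),k[:,1].max(),np.percentile(k[:,2],90))
# shield
E
```

```text
5011 2950 [649.   -62.29 180.91] [-0.46  0.11  0.88] tilt 28.089635704338086 yaw -13.621478472752708 resid 0.5989610024220463
[-48.32 -53.93  -2.61] [49.8  46.06  0.83] [ -1.86 -11.61  -0.93]
1978
-20 146 -3.411316722588177 -10.981901128584239 4.239599112212375 42.12261710185332
-12 199 -4.227269992041227 -13.696568558513405 6.248062176175848 46.535813330797005
-4 204 -3.284593281885921 -13.696582262414665 6.32220047137895 49.57560243816487
4 208 -4.091663743333308 -14.57772232358796 6.431534703661071 52.54689866916825
12 210 -4.015085366461261 -14.453660398207848 6.512504186273846 55.57368894360328
20 204 -3.9313104044725353 -14.31908030233857 6.661321542577755 58.52355897354267
28 195 -3.872877240080811 -14.243732155148638 5.705646047487327 61.01310829751336
36 194 -4.676212093516698 -14.156812134095436 5.795404813678706 63.61192943558828
44 194 -4.593271318940346 -14.994696823585528 4.942893540896216 66.54483160244011
52 187 -5.409677671756765 -14.997933664077165 5.000089232013318 68.91025324446399
60 37 -4.458079085581829 -13.950109252873993 5.069864250454013 68.7744501794193
```

```bash
cat >> h.py <<'E'
W=frame(np.radians(-13.3));wc=np.array([650.2,-62.1,181.5])
TR=toolR(W)
def loc():
    p,Rm,s=now();return W.T@(p-wc),Rm,s
E
python3 - <<'E'
from h import *
np.set_printoptions(precision=3,suppress=True)
p,Rm,s=now()
print(loc()[0])
t=wc+W@[33.4,0,120];t2=wc+W@[33.4,0,53.7]
print(plan(p,Rm,t,TR,3));print(plan(t,TR,t2,TR,2))
E
```

```text
[  4.215  -0.514 232.77 ]
[[-0.893 -0.056  3.778  0.004  0.007  0.011]
 [-0.92  -0.032  3.772  0.004  0.007  0.011]
 [-0.946 -0.007  3.766  0.004  0.007  0.011]]
[[ 0.    -0.     3.315  0.     0.     0.   ]
 [ 0.    -0.     3.315  0.     0.     0.   ]]
```

Call:
drive_tool(moves=[[-0.9, 0, 3.8, 0, 0.01, 0.01, 8.5], [-0.9, 0, 3.8, 0, 0.01, 0.01, 8.5], [-0.9, 0, 3.8, 0, 0, 0.01, 8.5], [0, 0, 0, 0, 0, 0, 6], [0, 0, 0, 0, 0, 0, 6]])

```text
clock: 3.25
eef_pos: [626.6, -42.6, 302.4]
eef_rot: [0.102, 0.964, -0.02, 0.243]
contact_force: [-0.3, 0.5, 1.0]
opening: 0.705
```

```bash
python3 - <<'E'
from h import *
np.set_printoptions(precision=3,suppress=True)
L,Rm,s=loc();print(L,s["joint_positions"],s["opening"],s["contact_force"])
p=s["eef_pos"]
t2=wc+W@[33.4,0,53.7]
print(plan(p,Rm,t2,TR,3))
cam="wrist";c=eyes.get_calibration(cam);q,d=eyes.grab_frame(cam);save("wrist2.png",q)
for t in ["handle_hinge","grip_mid"]:
    for r in eyes.tip_of(t,cam)[:2]:
        uv=r["uv"];z=d[int(round(uv[1])),int(round(uv[0]))]
        print(t,np.round(uv,1),r["score"],W.T@(pt(uv,z,c)-wc))
E
```

```text
[ 32.517  13.541 119.611] [-0.245 -0.075  0.206  1.871  0.158  0.867  1.25 ] 0.7053372506538349 [-0.255  0.484  1.03 ]
[[-0.015 -0.498  2.187  0.007  0.001  0.005]
 [-0.02  -0.483  2.19   0.007  0.001  0.005]
 [-0.025 -0.467  2.194  0.007  0.001  0.005]]
handle_hinge [233.   92.1] 0.76 [-39.649   1.406  33.331]
grip_mid [227.5 203.1] 0.71 [20.788 -1.066 58.36 ]
```

View pics/wrist2.png

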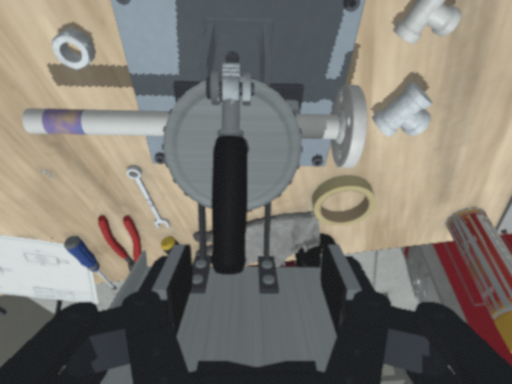

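The wrist view shows the grip at (228,205), off to the left of the finger midline, so the tool is about 14 mm too far in +y. I'll correct that before descending.

Call:
drive_tool(moves=[[0, -0.8, 0, 0.01, 0, 0.01, 6.5], [0, -0.7, 0, 0.01, 0, 0.01, 6.5], [0, 0, 1.5, 0, 0, 0, 6.5], [0, 0, 1.5, 0, 0, 0, 6.5], [0, 0, 0, 0, 0, 0, 6.5]])

```text
clock: 4.03
eef_pos: [637.5, -63.2, 276.4]
eef_rot: [0.117, 0.962, -0.027, 0.244]
contact_force: [-0.1, -0.1, 1.1]
opening: 0.762
```

```bash
python3 - <<'E'
from h import *
np.set_printoptions(precision=3,suppress=True)
L,Rm,s=loc();print(L,s["joint_positions"],s["opening"],s["contact_force"])
p=s["eef_pos"]
print(plan(p,Rm,wc+W@[33.4,-1,53.7],TR,3))
E
```

```text
[33.847 -4.014 89.541] [-0.229 -0.033  0.224  1.886  0.163  0.81   1.243] 0.7620980565728709 [-0.093 -0.051  1.059]
[[ 0.024  0.1    1.195  0.     0.002 -0.003]
 [ 0.021  0.1    1.195  0.     0.002 -0.003]
 [ 0.018  0.1    1.195  0.     0.002 -0.003]]
```

Call:
drive_tool(moves=[[0, 0.1, 1.2, 0, 0, 0, 6.5], [0, 0.1, 1.2, 0, 0, 0, 6.5], [0, 0.1, 1.2, 0, 0, 0, 6.5], [0, 0, 0, 0, 0, 0, 6.5], [0, 0, 0, 0, 0, 0, 6.5]])

```text
clock: 4.65
eef_pos: [656.2, -63.8, 241.5]
eef_rot: [0.116, 0.963, -0.027, 0.243]
contact_force: [-0.3, -0.1, 0.0]
opening: 0.766
```

```bash
python3 - <<'E'
from h import *
np.set_printoptions(precision=3,suppress=True)
L,Rm,s=loc();print(L,s["joint_positions"],s["opening"],s["contact_force"])
p=s["eef_pos"]
print(plan(p,Rm,wc+W@[33.4,-1,53.7],TR,1))
cam="wrist";q,d=eyes.grab_frame(cam);save("wrist3.png",q)
E
```

```text
[33.64  -0.317 50.014] [-0.225  0.034  0.231  1.892  0.148  0.739  1.25 ] 0.7659992672552102 [-0.317 -0.128  0.017]
[[ 0.021 -0.068 -0.369  0.     0.005 -0.008]]
```

View pics/wrist3.png

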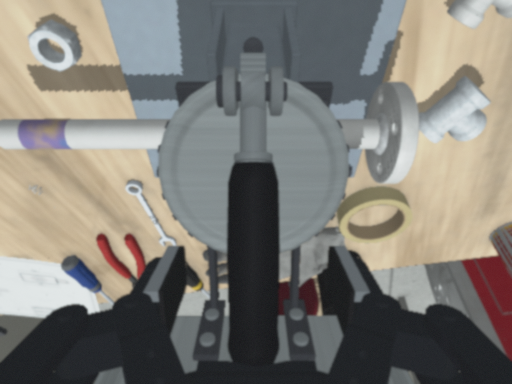

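The grip (column 253) lies centred between the fingers, so I'll close gently.

Call:
drive_tool(moves=[[0, 0, -0.2, 0, 0, 0, 1.5], [0, 0, 0, 0, 0, 0, 1.5], [0, 0, 0, 0, 0, 0, 1.5], [0, 0, 0, 0, 0, 0, 1.5], [0, 0, 0, 0, 0, 0, 1.5]], squeeze=25)

```text
clock: 5.32
eef_pos: [655.0, -64.7, 244.6]
eef_rot: [0.117, 0.962, -0.027, 0.244]
contact_force: [0.4, -1.1, -0.6]
opening: 0.236
```

```bash
python3 - <<'E'
from h import *
np.set_printoptions(precision=3,suppress=True)
L,Rm,s=loc();print(L,s["opening"]*85,s["contact_force"])
# swing: grasp point 3mm ahead => TCP-> grasp at L-(0,0,3)
g=L-[0,0,3];h=np.array([-42,0,24]);v=g-h;r=np.hypot(v[0],v[2]);th=np.arctan2(v[2],v[0]);print(r,th)
for t in np.arange(th,1.62,.1): print(round(t,2),h+[r*np.cos(t),0,r*np.sin(t)+3])
prev=None
for t in np.linspace(th,1.60,16):
    q=h+[r*np.cos(t),0,r*np.sin(t)+3]
    if prev is not None: dd=q-prev;print(round(t,2),[round(-dd[0]/10,2),round(-dd[2]/10,2)])
    prev=q
E
```

```text
[34.306 -1.432 53.222] 20.05456843428032 [ 0.396 -1.119 -0.586]
80.68561685174778 0.3310052719696846
0.33 [34.306  0.    53.222]
0.43 [31.307  0.    60.709]
0.53 [27.575  0.    67.859]
0.63 [23.148  0.    74.601]
0.73 [18.071  0.    80.867]
0.83 [12.393  0.    86.595]
0.93 [ 6.172  0.    91.728]
1.03 [-0.531  0.    96.213]
1.13 [ -7.648   0.    100.008]
1.23 [-15.108   0.    103.072]
1.33 [-22.837   0.    105.377]
1.43 [-30.758   0.    106.899]
1.53 [-38.79    0.    107.622]
0.42 [np.float64(0.25), np.float64(-0.64)]
0.5 [np.float64(0.3), np.float64(-0.61)]
0.58 [np.float64(0.35), np.float64(-0.58)]
0.67 [np.float64(0.4), np.float64(-0.55)]
0.75 [np.float64(0.45), np.float64(-0.52)]
0.84 [np.float64(0.49), np.float64(-0.48)]
0.92 [np.float64(0.53), np.float64(-0.43)]
1.01 [np.float64(0.56), np.float64(-0.39)]
1.09 [np.float64(0.59), np.float64(-0.34)]
1.18 [np.float64(0.62), np.float64(-0.29)]
1.26 [np.float64(0.64), np.float64(-0.23)]
1.35 [np.float64(0.66), np.float64(-0.18)]
1.43 [np.float64(0.67), np.float64(-0.12)]
1.52 [np.float64(0.68), np.float64(-0.07)]
1.6 [np.float64(0.68), np.float64(-0.01)]
```

Call:
drive_tool(moves=[[0.25, 0, -0.64, 0, 0, 0, 1.5], [0.3, 0, -0.61, 0, 0, 0, 1.5], [0.35, 0, -0.58, 0, 0, 0, 1.5], [0.4, 0, -0.55, 0, 0, 0, 1.5], [0.45, 0, -0.52, 0, 0, 0, 1.5]])

```text
clock: 5.95
eef_pos: [625.0, -57.6, 262.0]
eef_rot: [0.117, 0.962, -0.028, 0.244]
contact_force: [3.5, -0.9, -4.9]
opening: 0.235
```

```bash
cat > st.py <<'E'
from h import *
np.set_printoptions(precision=2,suppress=True)
L,Rm,s=loc();print("L",L,"open",s["opening"]*85,"Fw",W.T@s["contact_force"],"clk",s["clock"]);print("q",s["joint_positions"],"rot",R.from_matrix(Rm.T@TR).as_rotvec())
g=L-[0,0,3];v=g-[-42,0,24];print("swing r,th",np.hypot(v[0],v[2]),np.arctan2(v[2],v[0]),"crank r,phi",np.hypot(L[0],L[1]),np.arctan2(L[1],-L[0]))
E
python3 st.py
```

```text
L [15.25 -1.42 83.04] open 19.98522583407014 Fw [ 0.87 -0.08 -5.98] clk 5.95
q [-0.24 -0.05  0.22  1.93  0.18  0.78  1.21] rot [-0.    0.01 -0.01]
swing r,th 80.11272418660931 0.7746707596801304 crank r,phi 15.318284188323616 -3.0490013388116277
```

Call:
drive_tool(moves=[[0.48, 0, -0.49, 0, 0, 0, 1.5], [0.52, 0, -0.45, 0, 0, 0, 1.5], [0.55, 0, -0.41, 0, 0, 0, 1.5], [0.58, 0, -0.36, 0, 0, 0, 1.5], [0.6, 0, -0.31, 0, 0, 0, 1.5]])

```text
clock: 6.58
eef_pos: [589.5, -48.9, 266.0]
eef_rot: [0.116, 0.963, -0.028, 0.243]
contact_force: [5.8, -1.2, -6.8]
opening: 0.237
```

```bash
python3 st.py
```

```text
L [-15.16  -1.15 103.71] open 20.10902716795579 Fw [ 2.    0.15 -8.78] clk 6.575
q [-0.24 -0.13  0.19  2.    0.22  0.81  1.17] rot [-0.    0.01 -0.01]
swing r,th 81.27184496102612 1.2341987921720652 crank r,phi 15.2014020805614 -0.07581048439437647
```

Call:
drive_tool(moves=[[0.64, 0, -0.2, 0, 0, 0, 1.5], [0.66, 0, -0.14, 0, 0, 0, 1.5], [0.67, 0, -0.08, 0, 0, 0, 1.5], [0.6, 0, -0.04, 0, 0, 0, 1.5], [0.3, 0, 0, 0, 0, 0, 1.5]])

```text
clock: 7.2
eef_pos: [562.5, -42.3, 258.1]
eef_rot: [0.116, 0.962, -0.028, 0.246]
contact_force: [6.7, -2.6, -5.1]
opening: 0.236
```

```bash
python3 st.py;  python3 - <<'E'
from h import *
for cam in ["wrist","scene"]:
    q,d=eyes.grab_frame(cam);save(cam+"4.png",q)
E
```

```text
L [-43.42  -0.93 109.81] open 20.082973849036392 Fw [ 3.86 -0.97 -7.78] clk 7.2
q [-0.24 -0.19  0.17  2.07  0.25  0.8   1.13] rot [-0.    0.01 -0.01]
swing r,th 82.8229407652087 1.5879366181918393 crank r,phi 43.42950983901031 -0.0214278520691945
```

View pics/wrist4.png

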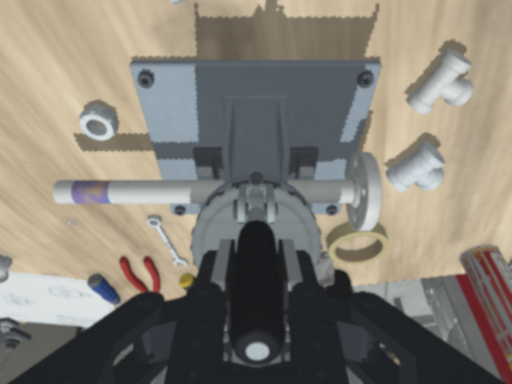

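The handle now stands square, with its end seen end-on at (258,350). I'll push slightly against the stop, then start cranking gently. If the wheel moves past 0.1 rad, the latch is in.

Call:
drive_tool(moves=[[0.2, 0, 0.2, 0, 0, 0, 1.5], [0, 0, 0, 0, 0, 0, 1.5], [-0.1, 0.3, 0, 0, 0, 0, 1.5], [0, 0.4, 0, 0, 0, 0, 1.5], [-0.1, 0.4, 0, 0, 0, 0, 1.5]], squeeze=40)

```text
clock: 7.92
eef_pos: [564.0, -38.6, 258.2]
eef_rot: [0.12, 0.962, -0.032, 0.245]
contact_force: [-3.6, -5.9, 1.7]
opening: 0.239
```

```bash
python3 st.py
```

```text
L [-42.87   3.04 109.62] open 20.289593385671346 Fw [-1.08 -6.56  2.45] clk 7.925
q [-0.24 -0.19  0.16  2.06  0.26  0.81  1.1 ] rot [-0.01  0.01 -0.01]
swing r,th 82.62551085946079 1.5813151373522762 crank r,phi 42.976607516816394 0.07074514810959824
```

View pics/scene4.png

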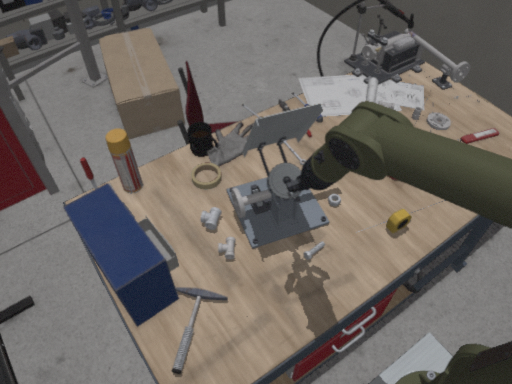

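Call:
drive_tool(moves=[[-0.1, 0.6, 0, 0, 0, 0, 1.5], [-0.1, 0.6, 0, 0, 0, 0, 1.5], [-0.1, 0.6, 0, 0, 0, 0, 1.5], [-0.2, 0.6, 0, 0, 0, 0, 1.5], [-0.2, 0.6, 0, 0, 0, 0, 1.5]])

```text
clock: 8.55
eef_pos: [570.8, -24.6, 259.8]
eef_rot: [0.13, 0.962, -0.04, 0.237]
contact_force: [-9.0, -5.6, 5.1]
opening: 0.23
```

```bash
python3 st.py
```

```text
L [-39.05  18.18 109.46] open 19.579438470569414 Fw [-4.21 -7.53  8.02] clk 8.55
q [-0.25 -0.16  0.12  2.03  0.29  0.84  1.03] rot [-0.03 -0.   -0.03]
swing r,th 82.51113725137881 1.5350402018503708 crank r,phi 43.076942056146024 0.4358166748260395
```

The wheel has turned 0.44 rad, so it is unlocked and the handle is latched. I'll carry on cranking.

```bash
cat > cr.py <<'E'
from st import *
import sys
step=float(sys.argv[1])/10; eff=float(sys.argv[2]) if len(sys.argv)>2 else .7
r=np.hypot(L[0],L[1]);phi=np.arctan2(L[1],-L[0]);rv=R.from_matrix(Rm.T@TR).as_rotvec()/5
t=np.array([np.sin(phi),np.cos(phi),0]);F=W.T@s["contact_force"]
print("Ftan",-F@t,"phi",phi%(2*np.pi))
for i in range(5):
    dphi=step*10*eff/42.5; m=phi+dphi/2+ (dphi/2)
    e=(42.8-r)/10/5
    print("[%.2f, %.2f, 0, %.3f, %.3f, %.3f, 1.5],"%(-step*np.sin(m)+e*np.cos(m), step*np.cos(m)+e*np.sin(m),*rv),end=" ")
    phi+=dphi
print()
E
python3 cr.py 8
```

```text
L [-39.05  18.18 109.46] open 19.579438470569414 Fw [-4.21 -7.53  8.02] clk 8.55
q [-0.25 -0.16  0.12  2.03  0.29  0.84  1.03] rot [-0.03 -0.   -0.03]
swing r,th 82.51113725137881 1.5350402018503708 crank r,phi 43.076942056146024 0.4358166748260395
Ftan 8.603491101303534 phi 0.4358166748260395
[-0.43, 0.67, 0, -0.006, -0.001, -0.006, 1.5], [-0.52, 0.61, 0, -0.006, -0.001, -0.006, 1.5], [-0.59, 0.54, 0, -0.006, -0.001, -0.006, 1.5], [-0.66, 0.45, 0, -0.006, -0.001, -0.006, 1.5], [-0.71, 0.36, 0, -0.006, -0.001, -0.006, 1.5],
```

Call:
drive_tool(moves=[[-0.43, 0.67, -0.1, -0.01, 0, -0.01, 1.5], [-0.52, 0.61, 0, -0.01, 0, -0.01, 1.5], [-0.59, 0.54, 0, -0.01, 0, -0.01, 1.5], [-0.66, 0.45, 0, -0.01, 0, -0.01, 1.5], [-0.71, 0.36, 0, -0.01, 0, -0.01, 1.5]])

```text
clock: 9.18
eef_pos: [590.4, -10.8, 267.6]
eef_rot: [0.105, 0.969, -0.025, 0.224]
contact_force: [-9.8, -2.7, 4.2]
opening: 0.233
```

```bash
python3 cr.py 8
```

```text
L [-21.34  36.18 108.87] open 19.77445043758559 Fw [-5.86 -4.89  7.91] clk 9.175
q [-0.26 -0.11  0.15  1.96  0.21  0.87  1.14] rot [ 0.01 -0.03  0.01]
swing r,th 84.4404533359213 1.3236091306776387 crank r,phi 42.00419565637973 1.037902456901503
Ftan 7.5253223143898325 phi 1.037902456901503
[-0.73, 0.33, 0, 0.001, -0.007, 0.003, 1.5], [-0.77, 0.23, 0, 0.001, -0.007, 0.003, 1.5], [-0.79, 0.13, 0, 0.001, -0.007, 0.003, 1.5], [-0.80, 0.02, 0, 0.001, -0.007, 0.003, 1.5], [-0.80, -0.08, 0, 0.001, -0.007, 0.003, 1.5],
```

Call:
drive_tool(moves=[[-0.73, 0.33, -0.1, 0, -0.01, 0, 1.5], [-0.77, 0.23, -0.1, 0, -0.01, 0, 1.5], [-0.79, 0.13, 0, 0, -0.01, 0, 1.5], [-0.8, 0.02, 0, 0, 0, 0, 1.5], [-0.8, -0.08, 0, 0, 0, 0, 1.5]])

```text
clock: 9.8
eef_pos: [612.2, -11.8, 278.8]
eef_rot: [0.107, 0.969, -0.03, 0.222]
contact_force: [-10.3, 0.2, 3.8]
opening: 0.24
```

```bash
python3 cr.py 8
```

```text
L [  2.85  40.18 108.73] open 20.410821106609276 Fw [-7.12 -2.2   8.06] clk 9.8
q [-0.26 -0.06  0.15  1.9   0.21  0.89  1.14] rot [-0.   -0.04  0.01]
swing r,th 93.22712829467112 1.068934497632128 crank r,phi 40.28299891827239 1.6415480230425
Ftan 6.947528472106203 phi 1.6415480230425
[-0.79, -0.11, 0, -0.001, -0.008, 0.003, 1.5], [-0.77, -0.21, 0, -0.001, -0.008, 0.003, 1.5], [-0.74, -0.31, 0, -0.001, -0.008, 0.003, 1.5], [-0.69, -0.41, 0, -0.001, -0.008, 0.003, 1.5], [-0.63, -0.50, 0, -0.001, -0.008, 0.003, 1.5],
```

Call:
drive_tool(moves=[[-0.79, -0.05, -0.1, 0, -0.01, 0, 1.5], [-0.77, -0.18, -0.1, 0, -0.01, 0, 1.5], [-0.74, -0.28, -0.1, 0, -0.01, 0, 1.5], [-0.69, -0.38, 0, 0, -0.01, 0, 1.5], [-0.63, -0.48, 0, 0, 0, 0, 1.5]])

```text
clock: 10.42
eef_pos: [626.4, -23.7, 287.7]
eef_rot: [0.105, 0.969, -0.03, 0.223]
contact_force: [-8.2, 4.7, 2.9]
opening: 0.236
```

```bash
python3 cr.py 8
```

```text
L [ 21.6   31.86 108.78] open 20.09207034124556 Fw [-6.63  2.67  6.83] clk 10.425
q [-0.25 -0.04  0.17  1.86  0.19  0.9   1.19] rot [-0.   -0.04  0.02]
swing r,th 103.60157653354204 0.9098338181338502 crank r,phi 38.489157279625566 2.1665842894431897
Ftan 6.9862878187555495 phi 2.1665842894431897
[-0.65, -0.47, 0, -0.001, -0.007, 0.004, 1.5], [-0.59, -0.55, 0, -0.001, -0.007, 0.004, 1.5], [-0.51, -0.62, 0, -0.001, -0.007, 0.004, 1.5], [-0.42, -0.68, 0, -0.001, -0.007, 0.004, 1.5], [-0.33, -0.73, 0, -0.001, -0.007, 0.004, 1.5],
```

```bash
sed -i 's/^r=np.hypot.*rv=/L=L-np.array([-2,-2,0]);r=np.hypot(L[0],L[1]);phi=np.arctan2(L[1],-L[0]);rv=/; s/(42.8-r)/(42-r)/' cr.py; sed -i 's/print("Ftan"/print("r",r,"Ftan"/' cr.py; python3 cr.py 8
```

```text
L [ 21.6   31.86 108.78] open 20.09207034124556 Fw [-6.63  2.67  6.83] clk 10.425
q [-0.25 -0.04  0.17  1.86  0.19  0.9   1.19] rot [-0.   -0.04  0.02]
swing r,th 103.60157653354204 0.9098338181338502 crank r,phi 38.489157279625566 2.1665842894431897
r 41.270335828281524 Ftan 6.966266257964872 phi 2.1795016965210667
[-0.60, -0.53, 0, -0.001, -0.007, 0.004, 1.5], [-0.53, -0.60, 0, -0.001, -0.007, 0.004, 1.5], [-0.44, -0.67, 0, -0.001, -0.007, 0.004, 1.5], [-0.35, -0.72, 0, -0.001, -0.007, 0.004, 1.5], [-0.25, -0.76, 0, -0.001, -0.007, 0.004, 1.5],
```

Call:
drive_tool(moves=[[-0.62, -0.6, -0.1, 0, -0.01, 0, 1.5], [-0.55, -0.66, -0.1, 0, -0.01, 0, 1.5], [-0.48, -0.7, -0.1, 0, -0.01, 0, 1.5], [-0.4, -0.74, 0, 0, -0.01, 0, 1.5], [-0.32, -0.78, 0, 0, 0, 0, 1.5]])

```text
clock: 11.05
eef_pos: [631.5, -41.5, 292.6]
eef_rot: [0.096, 0.968, -0.023, 0.23]
contact_force: [-2.4, 6.5, 0.9]
opening: 0.236
```

```bash
python3 cr.py 8 .55
```

```text
L [ 31.88  15.77 108.84] open 20.067260303422643 Fw [-2.96  5.82  2.6 ] clk 11.05
q [-0.23 -0.04  0.2   1.85  0.15  0.88  1.27] rot [ 0.01 -0.02  0.03]
swing r,th 110.25949725110573 0.8364520535853353 crank r,phi 35.570140366122224 2.6823683205129165
r 38.26017474337476 Ftan 6.529808027408233 phi 2.6586786202651034
[-0.37, -0.72, 0, 0.003, -0.004, 0.006, 1.5], [-0.29, -0.75, 0, 0.003, -0.004, 0.006, 1.5], [-0.21, -0.78, 0, 0.003, -0.004, 0.006, 1.5], [-0.13, -0.79, 0, 0.003, -0.004, 0.006, 1.5], [-0.05, -0.80, 0, 0.003, -0.004, 0.006, 1.5],
```

```bash
python3 - <<'E'
from h import *
for cam in ["wrist","scene"]:
    q,d=eyes.grab_frame(cam);save(cam+"5.png",q)
save("scene5z.png",cv2.resize(q[110:260,200:400],None,fx=4,fy=4,interpolation=cv2.INTER_CUBIC))
E
```

```text
(no output)
```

View pics/wrist5.png

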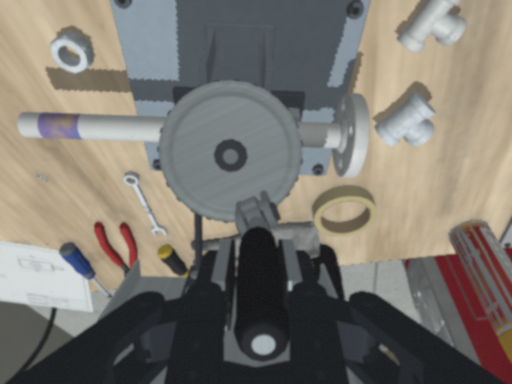

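View pics/scene5z.png

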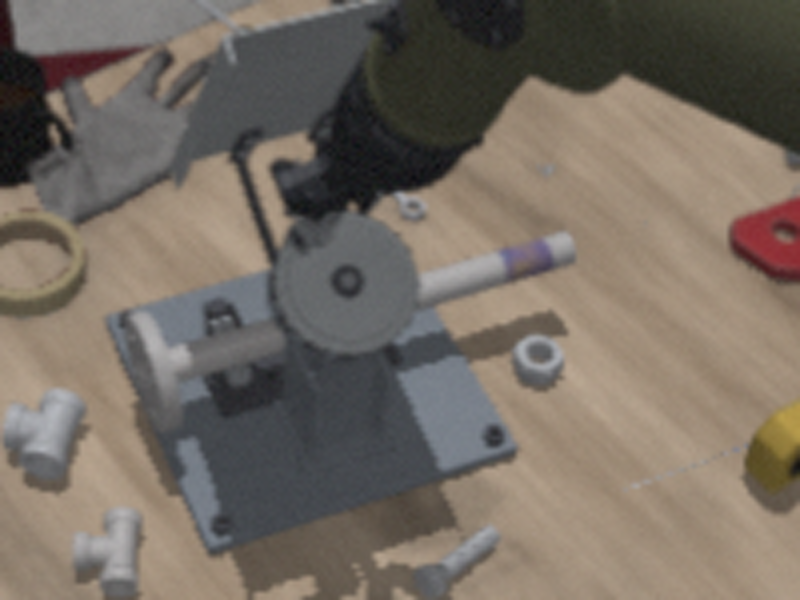

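The wrist view shows the grip centred in the pads at (263,290) and the fork turned well round at (258,210). The handle leans slightly inward within its play, so I'll bias the moves outward.

Call:
drive_tool(moves=[[-0.55, -0.62, 0, 0, 0, 0.01, 1.5], [-0.48, -0.68, 0, 0, 0, 0.01, 1.5], [-0.4, -0.72, 0, 0, 0, 0.01, 1.5], [-0.3, -0.76, 0, 0, 0, 0, 1.5], [-0.2, -0.8, 0, 0, 0, 0, 1.5]])

```text
clock: 11.78
eef_pos: [632.9, -60.4, 295.8]
eef_rot: [0.103, 0.971, -0.011, 0.218]
contact_force: [-2.2, 6.4, 0.5]
opening: 0.232
```

```bash
python3 cr.py 6 .55
```

```text
L [ 38.42  -2.38 108.99] open 19.762147598751778 Fw [-2.97  5.71  2.14] clk 11.775
q [-0.21 -0.03  0.23  1.82  0.08  0.91  1.34] rot [ 0.03 -0.05  0.01]
swing r,th 114.84764642294854 0.7951108866343417 crank r,phi 38.49038420648297 -3.07981790679993
r 40.418716603022894 Ftan 5.685598229846382 phi 3.1509008950507638
[0.02, -0.60, 0, 0.006, -0.010, 0.003, 1.5], [0.07, -0.60, 0, 0.006, -0.010, 0.003, 1.5], [0.11, -0.59, 0, 0.006, -0.010, 0.003, 1.5], [0.16, -0.58, 0, 0.006, -0.010, 0.003, 1.5], [0.20, -0.57, 0, 0.006, -0.010, 0.003, 1.5],
```

Call:
drive_tool(moves=[[-0.15, -0.65, 0, 0.01, -0.01, 0, 1.5], [-0.1, -0.65, 0, 0.01, -0.01, 0, 1.5], [-0.05, -0.65, 0, 0.01, -0.01, 0, 1.5], [0.0, -0.65, 0, 0, -0.01, 0, 1.5], [0.05, -0.65, 0, 0, -0.01, 0, 1.5]])

```text
clock: 12.4
eef_pos: [627.0, -71.2, 294.0]
eef_rot: [0.097, 0.967, -0.018, 0.236]
contact_force: [1.8, 5.3, -1.3]
opening: 0.237
```

```bash
python3 cr.py 6 .55
```

```text
L [ 34.73 -14.24 108.93] open 20.165342873203063 Fw [-0.11  5.56 -1.4 ] clk 12.4
q [-0.2  -0.06  0.23  1.87  0.11  0.86  1.35] rot [ 0.03 -0.01  0.03]
swing r,th 112.24746118482766 0.8181628902766169 crank r,phi 37.534530655126005 -2.7524493130824967
r 38.71423710303031 Ftan 5.237181557309922 phi 3.463286901001735
[0.17, -0.58, 0, 0.005, -0.002, 0.005, 1.5], [0.22, -0.56, 0, 0.005, -0.002, 0.005, 1.5], [0.26, -0.54, 0, 0.005, -0.002, 0.005, 1.5], [0.30, -0.52, 0, 0.005, -0.002, 0.005, 1.5], [0.34, -0.50, 0, 0.005, -0.002, 0.005, 1.5],
```

Call:
drive_tool(moves=[[0.0, -0.64, 0, 0.01, 0, 0.01, 1.5], [0.05, -0.63, 0, 0.01, 0, 0.01, 1.5], [0.1, -0.62, 0, 0, 0, 0, 1.5], [0.15, -0.6, 0, 0, 0, 0, 1.5], [0.2, -0.58, 0, 0, 0, 0, 1.5]])

```text
clock: 13.02
eef_pos: [619.3, -81.8, 291.4]
eef_rot: [0.101, 0.966, -0.017, 0.237]
contact_force: [6.0, 2.8, -2.7]
opening: 0.236
```

```bash
python3 cr.py 6 .55
```

```text
L [ 29.07 -26.23 109.03] open 20.065180548066298 Fw [ 3.34  4.16 -4.83] clk 13.025
q [-0.19 -0.07  0.24  1.89  0.1   0.85  1.37] rot [ 0.03 -0.01  0.02]
swing r,th 108.5305187866323 0.8568435386783304 crank r,phi 39.15025933680676 -2.4075748894653586
r 39.39691458691551 Ftan 5.336372282875096 phi 3.803850477242486
[0.37, -0.48, 0, 0.005, -0.002, 0.003, 1.5], [0.40, -0.45, 0, 0.005, -0.002, 0.003, 1.5], [0.44, -0.42, 0, 0.005, -0.002, 0.003, 1.5], [0.47, -0.38, 0, 0.005, -0.002, 0.003, 1.5], [0.49, -0.34, 0, 0.005, -0.002, 0.003, 1.5],
```

Call:
drive_tool(moves=[[0.28, -0.53, 0, 0.01, 0, 0.01, 1.5], [0.32, -0.51, 0, 0.01, 0, 0.01, 1.5], [0.36, -0.49, 0, 0.01, 0, 0, 1.5], [0.4, -0.46, 0, 0, 0, 0, 1.5], [0.43, -0.43, 0, 0, 0, 0, 1.5]])

```text
clock: 13.65
eef_pos: [604.7, -90.2, 284.9]
eef_rot: [0.109, 0.964, -0.023, 0.241]
contact_force: [7.2, -0.8, -3.6]
opening: 0.234
```

```bash
python3 cr.py 6 .55
```

```text
L [ 15.16 -37.76 109.06] open 19.928520277263296 Fw [ 4.65  0.89 -6.53] clk 13.65
q [-0.19 -0.11  0.24  1.93  0.13  0.83  1.34] rot [0.01 0.   0.  ]
swing r,th 100.01100277275593 0.9623666645438348 crank r,phi 40.69423129304492 -1.9526474011576107
r 39.668933894000965 Ftan 4.574122234821852 phi 4.264917327572842
[0.54, -0.26, 0, 0.002, 0.000, 0.001, 1.5], [0.56, -0.22, 0, 0.002, 0.000, 0.001, 1.5], [0.58, -0.17, 0, 0.002, 0.000, 0.001, 1.5], [0.59, -0.13, 0, 0.002, 0.000, 0.001, 1.5], [0.60, -0.08, 0, 0.002, 0.000, 0.001, 1.5],
```

Call:
drive_tool(moves=[[0.5, -0.34, 0.1, 0, 0, 0, 1.5], [0.52, -0.3, 0.1, 0, 0, 0, 1.5], [0.55, -0.26, 0, 0, 0, 0, 1.5], [0.57, -0.22, 0, 0, 0, 0, 1.5], [0.58, -0.17, 0, 0, 0, 0, 1.5]])

```text
clock: 14.28
eef_pos: [583.3, -93.0, 274.1]
eef_rot: [0.107, 0.963, -0.02, 0.247]
contact_force: [5.8, 1.3, -0.1]
opening: 0.231
```

```bash
python3 cr.py 6 .55
```

```text
L [ -7.72 -45.43 108.94] open 19.65073997446914 Fw [ 4.63  2.57 -2.6 ] clk 14.275
q [-0.18 -0.16  0.24  2.    0.14  0.8   1.34] rot [0.02 0.01 0.01]
swing r,th 88.82711040284457 1.174539778591701 crank r,phi 46.07684442081595 -1.4025528867147086
r 43.80077771918468 Ftan 4.253740272794933 phi 4.843253166727063
[0.58, 0.16, 0, 0.004, 0.002, 0.001, 1.5], [0.57, 0.20, 0, 0.004, 0.002, 0.001, 1.5], [0.55, 0.25, 0, 0.004, 0.002, 0.001, 1.5], [0.53, 0.29, 0, 0.004, 0.002, 0.001, 1.5], [0.50, 0.33, 0, 0.004, 0.002, 0.001, 1.5],
```

Call:
drive_tool(moves=[[0.54, 0.14, 0, 0, 0, 0, 1.5], [0.53, 0.18, 0, 0, 0, 0, 1.5], [0.51, 0.22, 0, 0, 0, 0, 1.5], [0.49, 0.26, 0, 0, 0, 0, 1.5], [0.47, 0.3, 0, 0, 0, 0, 1.5]])

```text
clock: 14.9
eef_pos: [564.2, -81.1, 262.6]
eef_rot: [0.11, 0.962, -0.022, 0.25]
contact_force: [8.6, -3.1, -2.2]
opening: 0.231
```

```bash
python3 cr.py 5 .55
```

```text
L [-31.94 -38.26 108.87] open 19.672864254829786 Fw [ 7.   -1.01 -6.23] clk 14.9
q [-0.18 -0.2   0.21  2.06  0.17  0.78  1.29] rot [0.02 0.02 0.  ]
swing r,th 82.4830083687083 1.448574831971627 crank r,phi 49.83901146301752 -0.8750723074718565
r 47.02263127297132 Ftan 6.040877305984049 phi 5.402726269922604
[0.30, 0.42, 0, 0.003, 0.004, 0.000, 1.5], [0.27, 0.43, 0, 0.003, 0.004, 0.000, 1.5], [0.24, 0.45, 0, 0.003, 0.004, 0.000, 1.5], [0.21, 0.46, 0, 0.003, 0.004, 0.000, 1.5], [0.18, 0.48, 0, 0.003, 0.004, 0.000, 1.5],
```

Call:
drive_tool(moves=[[0.24, 0.48, 0, 0, 0, 0, 1.5], [0.2, 0.5, 0, 0, 0, 0, 1.5], [0.16, 0.5, 0, 0, 0, 0, 1.5], [0.12, 0.5, 0, 0, 0, 0, 1.5], [0.1, 0.5, 0, 0, 0, 0, 1.5]])

```text
clock: 15.52
eef_pos: [560.2, -71.9, 259.4]
eef_rot: [0.117, 0.961, -0.031, 0.249]
contact_force: [2.0, -7.9, 1.3]
opening: 0.236
```

```bash
sed -i 's/np.array(\[-2,-2,0\])/np.array([-3,-3,0])/' cr.py; python3 cr.py 5 .55
```

```text
L [-38.77 -30.27 108.81] open 20.022931344781487 Fw [ 3.92 -7.21 -0.59] clk 15.525
q [-0.18 -0.2   0.17  2.07  0.22  0.78  1.21] rot [-0.01  0.02 -0.01]
swing r,th 81.87731620720699 1.5313621670352473 crank r,phi 49.18841048179309 -0.6628592466070888
r 44.98057279432511 Ftan 8.1105329756571 phi 5.631855481795469
[0.23, 0.45, 0, -0.001, 0.004, -0.002, 1.5], [0.20, 0.46, 0, -0.001, 0.004, -0.002, 1.5], [0.17, 0.47, 0, -0.001, 0.004, -0.002, 1.5], [0.14, 0.48, 0, -0.001, 0.004, -0.002, 1.5], [0.10, 0.49, 0, -0.001, 0.004, -0.002, 1.5],
```

Call:
drive_tool(moves=[[0.15, 0.45, 0, 0, 0, 0, 1.5], [0.15, 0.45, 0, 0, 0, 0, 1.5], [0.14, 0.46, 0, 0, 0, 0, 1.5], [0, 0, 0, 0, 0, 0, 1.5], [0, 0, 0, 0, 0, 0, 1.5]])

```text
clock: 16.15
eef_pos: [559.3, -69.8, 258.6]
eef_rot: [0.124, 0.959, -0.036, 0.251]
contact_force: [4.2, -1.1, -0.4]
opening: 0.239
```

```bash
cd .;python3 cr.py 5 .55
```

```text
L [-40.31 -28.44 108.75] open 20.32079102420715 Fw [ 3.63 -0.09 -2.39] clk 16.15
q [-0.18 -0.2   0.15  2.08  0.24  0.78  1.17] rot [-0.02  0.02 -0.02]
swing r,th 81.76925109410507 1.5501826248438384 crank r,phi 49.33672224215419 -0.6143804567029644
r 45.16174509416973 Ftan 2.116357282524554 phi 5.684793290012005
[0.20, 0.46, 0, -0.004, 0.005, -0.004, 1.5], [0.17, 0.47, 0, -0.004, 0.005, -0.004, 1.5], [0.14, 0.48, 0, -0.004, 0.005, -0.004, 1.5], [0.11, 0.49, 0, -0.004, 0.005, -0.004, 1.5], [0.07, 0.50, 0, -0.004, 0.005, -0.004, 1.5],
```

Call:
drive_tool(moves=[[0.25, 0.5, 0, -0.01, 0.01, -0.01, 1.5], [0.25, 0.5, 0, -0.01, 0.01, -0.01, 1.5], [0.25, 0.5, 0, 0, 0, 0, 1.5], [0.25, 0.5, 0, 0, 0, 0, 1.5], [0.25, 0.5, 0, 0, 0, 0, 1.5]])

```text
clock: 16.77
eef_pos: [557.2, -63.8, 256.9]
eef_rot: [0.12, 0.961, -0.038, 0.248]
contact_force: [8.4, -10.8, -0.9]
opening: 0.233
```

```bash
cd .;python3 cr.py 5 .55
```

```text
L [-44.15 -23.08 108.85] open 19.775886571289153 Fw [ 8.99 -8.54 -5.85] clk 16.775
q [-0.18 -0.2   0.14  2.08  0.25  0.79  1.16] rot [-0.02  0.02 -0.01]
swing r,th 81.87787941523032 1.5970811862935042 crank r,phi 49.819891936664646 -0.48165306629754717
r 45.78905318130039 Ftan 11.613186608567766 phi 5.829248890618816
[0.12, 0.49, 0, -0.004, 0.004, -0.002, 1.5], [0.09, 0.50, 0, -0.004, 0.004, -0.002, 1.5], [0.06, 0.50, 0, -0.004, 0.004, -0.002, 1.5], [0.02, 0.51, 0, -0.004, 0.004, -0.002, 1.5], [-0.01, 0.51, 0, -0.004, 0.004, -0.002, 1.5],
```

```bash
python3 - <<'E'
from h import *
for cam in ["top","scene","wrist"]:
    q,d=eyes.grab_frame(cam);save(cam+"6.png",q)
    if cam=="scene": save("scene6z.png",cv2.resize(q[110:260,200:400],None,fx=4,fy=4,interpolation=cv2.INTER_CUBIC))
L,Rm,s=loc();print(W.T@s["contact_force"])
E
```

```text
[ 9.39664236 -8.07671891 -5.86778678]
```

View pics/wrist6.png

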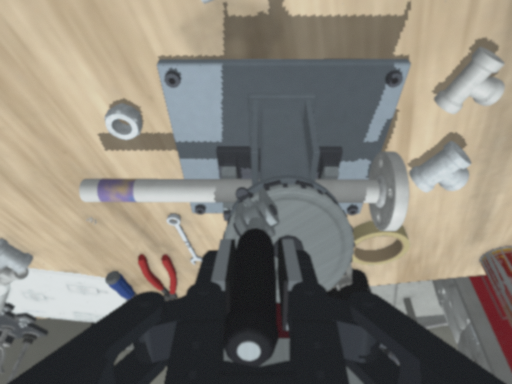

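View pics/scene6z.png

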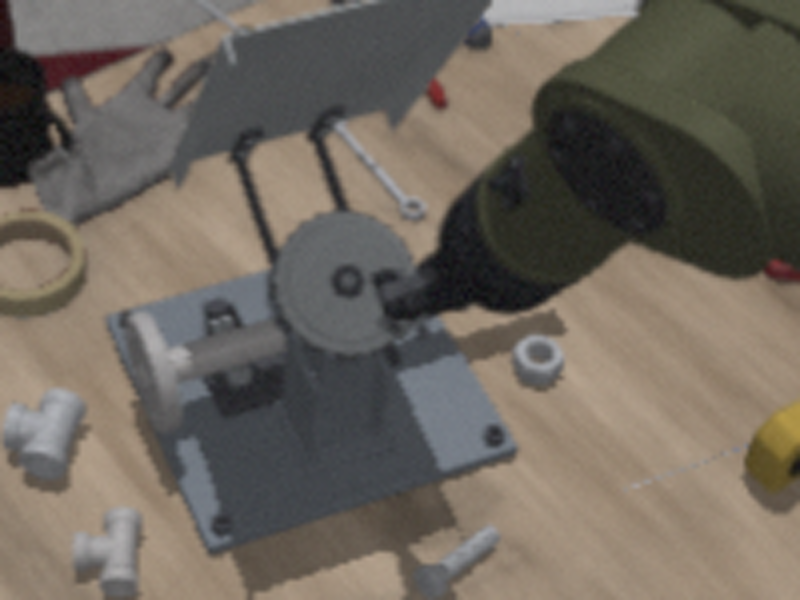

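```bash
python3 - <<'E'
from h import *
np.set_printoptions(precision=1,suppress=True)
for cam in ["wrist","top"]:
    c=eyes.get_calibration(cam);q,d=eyes.grab_frame(cam)
    for t in ["handle_hinge","grip_mid","wheel_centre"]:
        for r in eyes.tip_of(t,cam)[:1]:
            uv=r["uv"];o,dd=ray(uv,c);Lo=W.T@(o-wc);Ld=W.T@dd
            zz={"handle_hinge":24,"grip_mid":94,"wheel_centre":0}[t];X=Lo+Ld*(zz-Lo[2])/Ld[2]
            print(cam,t,uv,r["score"],X,"phi",np.arctan2(X[1],-X[0])%(2*np.pi))
    # wheel disc points fit
    P=[];
    for v in range(170,300):
        for u in range(200,380):
            if cam=="wrist" and d[v,u]>0: P.append(pt((u,v),d[v,u],c))
    if P:
        Q=(np.array(P)-wc)@W
        k=(abs(Q[:,2])<3);print(Q[k].min(0),Q[k].max(0),np.median(Q[k],0))
        k=(Q[:,2]>14)&(Q[:,2]<34)&(np.hypot(Q[:,0],Q[:,1])<60);print("fork",k.sum(),Q[k].mean(0),Q[k].min(0),Q[k].max(0))
E
```

```text
wrist handle_hinge [257.7, 220.7] 0.95 [-33.4 -23.   24. ] phi 5.681048702246192
wrist grip_mid [250.1, 277.1] 0.96 [-36.8 -25.3  94. ] phi 5.680842414866072
wrist wheel_centre [288.3, 246.5] 0.55 [-0.9 -0.3  0. ] phi 5.916528496893501
[-50.4 -49.8  -3. ] [45.3 50.   3. ] [-15.4  18.9   0.2]
fork 1106 [-39.3 -24.1  26.6] [-51.8 -38.7  14. ] [-23.3  -8.8  34. ]
top grip_mid [304.1, 224.9] 0.74 [-34.7 -22.4  94. ] phi 5.709168331685313
top wheel_centre [300.7, 201.1] 0.78 [-11.1  -6.1   0. ] phi 5.7795510647076735
```

Two views put the crank at about 5.70 rad. The force along the circle is 11.9 N, against 4–6 N when it ran free, so the ram is bearing on the pipe. I'll do one more gentle tangential push to confirm it stalls.

Call:
drive_tool(moves=[[0.15, 0.6, 0.1, 0, 0, 0, 1.5], [0.2, 0.6, 0, 0, 0, 0, 1.5], [0.22, 0.6, 0, 0, 0, 0, 1.5], [0.22, 0.6, 0, 0, 0, 0, 1.5], [0.22, 0.6, 0, 0, 0, 0, 1.5]])

```text
clock: 17.95
eef_pos: [557.2, -59.1, 256.0]
eef_rot: [0.132, 0.958, -0.051, 0.251]
contact_force: [5.8, -13.4, 1.8]
opening: 0.236
```

```bash
cd .;python3 cr.py 5 .55;  python3 - <<'E'
from h import *
np.set_printoptions(precision=1,suppress=True)
for cam in ["wrist"]:
    c=eyes.get_calibration(cam);q,d=eyes.grab_frame(cam)
    for t in ["handle_hinge","grip_mid"]:
        for r in eyes.tip_of(t,cam)[:1]:
            uv=r["uv"];o,dd=ray(uv,c);Lo=W.T@(o-wc);Ld=W.T@dd
            zz={"handle_hinge":24,"grip_mid":94}[t];X=Lo+Ld*(zz-Lo[2])/Ld[2]
            ph=np.arctan2(X[1],-X[0]);F=W.T@arm.observe()["contact_force"]
            print(t,X,"phi",ph%(2*np.pi),"Ft",-F@[np.sin(ph),np.cos(ph),0],F)
E
```

```text
L [-45.58 -18.44 108.63] open 20.044554920876944 Fw [  8.52 -11.68  -2.54] clk 17.95
q [-0.18 -0.2   0.11  2.08  0.31  0.8   1.06] rot [-0.05  0.03 -0.03]
swing r,th 81.71192572608379 1.614650689276531 crank r,phi 49.1710950718383 -0.3844265578236988
r 45.29525168922305 Ftan 13.883460760596334 phi 5.935326096741519
[0.08, 0.50, 0, -0.011, 0.006, -0.006, 1.5], [0.04, 0.50, 0, -0.011, 0.006, -0.006, 1.5], [0.01, 0.50, 0, -0.011, 0.006, -0.006, 1.5], [-0.02, 0.50, 0, -0.011, 0.006, -0.006, 1.5], [-0.05, 0.50, 0, -0.011, 0.006, -0.006, 1.5], 
handle_hinge [-33. -19.  24.] phi 5.7601255410510985 Ft 12.335829770135447 [ 7.7 -9.8 -2.3]
grip_mid [-37.  -22.5  94. ] phi 5.73676019492462 Ft 13.412449844995868 [  8.3 -10.7  -2.7]
```

The tangential peak was about 13–14 N and the wheel barely advanced, so the pipe is held firmly. Next I'll relax the push, open the fingers and back off.

Call:
drive_tool(moves=[[0, 0, 0, 0, 0, 0, 1.5], [0, 0, 0, 0, 0, 0, 1.5], [0, -0.1, 0, 0, 0, 0, 4], [0, 0, 0, 0, 0, 0, 7], [0, 0, 0, 0, 0, 0, 7]])

```text
clock: 18.73
eef_pos: [554.3, -61.7, 253.6]
eef_rot: [0.134, 0.958, -0.052, 0.248]
contact_force: [-0.2, 0.4, 0.1]
opening: 0.818
```

```bash
cd .;python3 cr.py 5 .55;  python3 - <<'E'
from h import *
np.set_printoptions(precision=1,suppress=True)
q,d=eyes.grab_frame("wrist");save("wrist7.png",q)
E
```

```text
L [-48.67 -21.66 107.55] open 69.54211047251833 Fw [-0.24  0.33  0.26] clk 18.725
q [-0.17 -0.2   0.11  2.09  0.3   0.8   1.07] rot [-0.05  0.02 -0.03]
swing r,th 80.82328274356914 1.6534145915829814 crank r,phi 53.271283976600174 -0.4186876332531389
r 49.33418663348529 Ftan -0.39354184006214954 phi 5.895336849018274
[0.02, 0.52, 0, -0.011, 0.004, -0.006, 1.5], [-0.01, 0.52, 0, -0.011, 0.004, -0.006, 1.5], [-0.05, 0.52, 0, -0.011, 0.004, -0.006, 1.5], [-0.08, 0.51, 0, -0.011, 0.004, -0.006, 1.5], [-0.11, 0.51, 0, -0.011, 0.004, -0.006, 1.5],
```

View pics/wrist7.png

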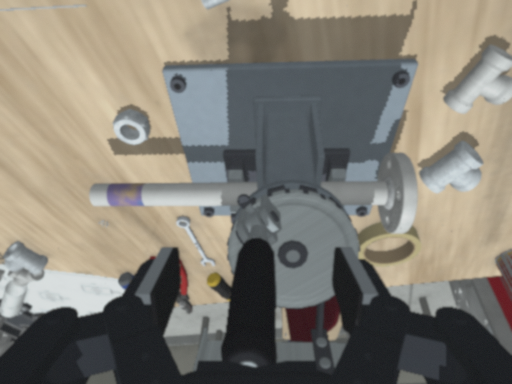

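The fingers are open on both sides of the grip (inner edges near columns 180 and 335, grip at 252), and the force is zero. Backing out.

Call:
drive_tool(moves=[[-0.5, 0, -1.2, 0, 0, 0, 7], [-0.7, 0, -1.2, 0, 0, 0, 7], [-0.7, 0, -1.2, 0, 0, 0, 7], [-0.8, 0, -1.2, 0, 0, 0, 7], [-0.8, 0, -1.2, 0, 0, 0, 7]])

```text
clock: 19.4
eef_pos: [556.0, -59.3, 328.2]
eef_rot: [0.134, 0.958, -0.051, 0.248]
contact_force: [0.3, -0.3, 0.5]
opening: 0.823
```

```bash
cd .;python3 st.py
```

```text
L [-12.64 -18.94 172.84] open 69.98738701301951 Fw [ 0.58 -0.24  0.3 ] clk 19.4
q [-0.18 -0.24  0.1   1.97  0.28  0.95  1.11] rot [-0.05  0.02 -0.03]
swing r,th 148.76305461391138 1.3721171378720396 crank r,phi 22.768457935462266 -0.9823569975462075
```

Call:
drive_tool(moves=[[-0.5, 0, -1.2, 0, 0, 0, 7], [-0.5, 0, -1.2, 0, 0, 0, 7], [-0.5, 0, -1.2, 0, 0, 0, 7], [0, 0, 0, 0, 0, 0, 7], [0, 0, 0, 0, 0, 0, 7]])

```text
clock: 20.02
eef_pos: [552.1, -56.6, 371.2]
eef_rot: [0.134, 0.958, -0.051, 0.249]
contact_force: [0.5, 0.2, -0.2]
opening: 0.82
```

```bash
cd .;python3 st.py; python3 - <<'E'
from h import *
np.set_printoptions(precision=1,suppress=True)
for cam in ["top","wrist","scene"]:
    c=eyes.get_calibration(cam);q,d=eyes.grab_frame(cam);save(cam+"8.png",q)
    if cam=="scene": save("scene8z.png",cv2.resize(q[110:260,200:400],None,fx=4,fy=4,interpolation=cv2.INTER_CUBIC))
    for t in ["handle_hinge","grip_mid","ram","pipe_clamped"]:
        for r in eyes.tip_of(t,cam)[:1]:
            uv=r["uv"];z=d[int(round(uv[1])),int(round(uv[0]))];print(cam,t,np.array(uv),r["score"],W.T@(pt(uv,z,c)-wc))
E
```

```text
L [  3.6  -17.22 212.89] open 69.67106020105551 Fw [ 0.28  0.31 -0.33] clk 20.025
q [-0.18 -0.26  0.09  1.9   0.27  1.04  1.13] rot [-0.05  0.02 -0.03]
swing r,th 191.3993793882952 1.330223175924194 crank r,phi 17.593704135572132 -1.7770262905415133
top handle_hinge [309.4 214.1] 0.4 [-25.1 -31.1  36.7]
top grip_mid [307.  224.7] 0.51 [-24.8 -25.8 118.5]
top pipe_clamped [291.8 212.3] 0.68 [-42.7   6.2   2. ]
wrist handle_hinge [261.8 125.6] 0.66 [-42.2 -17.2  93.1]
wrist grip_mid [253.3 139.4] 0.59 [-40.9 -20.7 135.8]
wrist ram [258.1 124.5] 0.61 [-43.2 -19.8  94. ]
scene handle_hinge [304.2 185.2] 0.66 [-39.5 -14.8  81.8]
scene grip_mid [308.4 179.8] 0.65 [-35.2 -16.7 116.5]
scene pipe_clamped [275.1 191.7] 0.55 [-20.7  38.7   1.5]
```

View pics/wrist8.png

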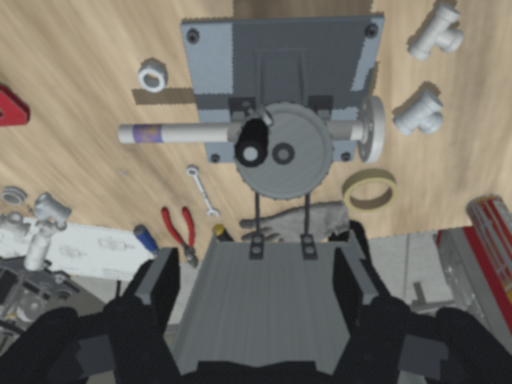

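View pics/scene8z.png

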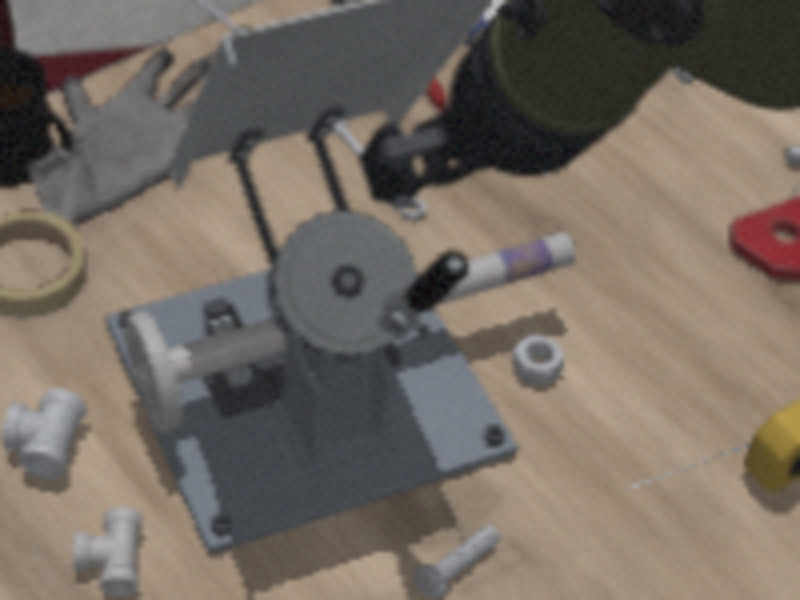

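The handle stands out with its end at (250,150), the fork is at (262,118), and the tees, nut and bolt are where they were. The gripper is clear. Handing in.

```bash
python3 -c "
from workcell import workorder
print(workorder.job_done())"
```

```text
the job is handed in; nothing more can be done
None
```

The pipe is clamped by feel, the crank is left latched out, and the job was handed in at about 20 s of the 61 s allowed. I gripped the folded handle and swung it from about 0.33 to 1.59 rad. I then cranked the wheel clockwise with the tool orientation held constant until it stalled, relaxed the push, opened the fingers and backed off along the screw axis.

**Latch:** I did not see the pin itself. The wheel turned well past the 0.1 rad it has while locked, so the latch was in, and the handle stood square after release.

**Clamping:** The crank stalled at about 5.7–5.8 rad. The force along its circle rose from about 4–8 N while cranking to about 12–14 N, which by the task's figures is roughly 90–120 N at the ram. The last push moved the wheel less than 0.1 rad. I could not see the ram foot touching the pipe, so "clamped" rests on the stall and the force.

**Surroundings:** After the release the measured force was zero. In the last pictures the pipe, tees, nut and bolt looked undisturbed.

**Disagreements:** The radius at the tool drifted between about 38 and 47 mm instead of 42. I put this down to handle play, tool tilt and a wheel-centre estimate a few millimetres off. The tool-based crank angle read up to 0.2 rad more than the camera one.

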